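# Pin the retaining gate of a tube mixer

### The arm

A 6-joint arm with a two-finger parallel gripper is mounted at the origin on the work surface. World frame = base frame: x ahead of the robot, y to its left, z up, the work surface at z = 0. Lengths are in m, angles in rad, forces in N, time in s.
With the tool pointing down it reaches from about 0.35 to 1 m from the base axis. Payload 7.1 kg.
Tool frame: the origin (TCP) lies between the finger pads; the fingertips stand 22 mm ahead of it and the grasp point (between the pads) lies 3 mm ahead of it; x points along the fingers, y is the direction in which the jaws open and shut, and the axes are right-handed (so a half turn about x gives the same grasp; the last joint's range is limited). The gripper opens to 85 mm and grips with 20 to 120 N. Pads are 22 mm wide; open, the fingers measure 114 mm over their backs; the gripper's body (76 mm by 85 mm) begins 54 mm behind the grasp point. The pads swing forward as they close: fully open they stand 13 mm farther back than shut.
Start: joints at [-1.146, 0.423, 1.63, -0, 1.089, -0.019], TCP at [0.268, -0.564, 0.253] pointing down, gripper open.
Joint ranges: [-3, 3], [-0.9, 2.11], [0.09, 2.58], [-1.31, 4.45], [0.11, 2.69], [-2.54, 2.54]. Speed limits (rad/s): [2.39, 2.39, 3.01, 3.14, 3.14, 3.14].

### API

Orientations are given as a rotation vector (axis times angle).
In Python, from rig import manip gives the robot as it stands. The module is installed in compiled form; this text tells all that it offers. Calls block until the motion is done:
- manip.move_to(position, orientation): joint-space move of the TCP to a pose.
- manip.servo_line(position, orientation=None, rate=0.15): straight line of the TCP; orientation=None keeps the orientation; rate is the mean speed in m/s.
- manip.set_joints(angles): joint-space move.
- manip.command_gripper(opening, f_grip=None): finger opening in m; f_grip is the grip in N (None keeps the last); returns when the fingers have stopped.
- manip.hold(seconds).
- manip.solve_ik(position, orientation): joint angles nearest the present ones, or None.
- manip.camera(name): name is "side" or "top"; returns a dict with "image" (480x640x3 uint8, red, green, blue), "fx", "fy", "cx", "cy" (pixels), "k1" (the pictures are not rectified: a ray, as slopes to the right and down, at radius r is drawn at 1 + k1 r^2 times it, then the intrinsics apply), "cam_to_world" (4x4, takes a point from camera to world coordinates). Camera axes: x right, y down, z forward; pixel columns grow to the right and rows downward; lengths in m; the calibration is good to about 2 mm. A picture is of the moment at which its call begins. There is no depth.
A pose or a line that the arm cannot do raises manip.IKError and nothing moves.
- manip.sign_off(): hands the job in, once; it reports no verdict.
Readings, each from a call of its own:
- manip.get_time(): time.
- manip.get_joint_positions(): joint angles.
- manip.get_joint_vel(): joint speeds.
- manip.get_tau(): joint torques, N m.
- manip.get_position(): TCP position.
- manip.get_ee_rot(): TCP orientation.
- manip.get_contact_force(): force on the tool from outside, world axes, zero at the start.
- manip.get_torque(): the same for the moment, N m.
- manip.get_width(): finger opening in m.
Only numpy, scipy, OpenCV 4.12 (cv2) and the standard library are available. Lean on these libraries where they do the work, as an engineer would, in place of code of your own. Each camera call takes 0.05 s, during which the arm holds its last target.

### The job

Make the tube rack safe for mixing: swing the mixer's blue retaining gate fully shut, so that the ring at its end comes over the steel post, then take the red-headed locking pin from its stand and thread it down through both holes until its collar sits on the gate. Leave the pin there, let go of everything, and do not disturb the other things on the bench.

Things in the scene. Friction and masses are not known exactly. Their poses are not given: they have to be found in the camera images.
- mixer: white tube mixer, 310 mm long (its y) and 170 mm deep, fixed; origin at the centre of its underside, -x its robot side. Grey deck 60 mm above the table, with a rack of red-capped tubes on it (tops 146 mm above the table, the nearest 60 mm from the post). The gate's hinge is at the +y end of the robot side, the post at the other. Place and yaw vary.
- gate (a joint): upright hinge of the blue gate on the mixer's robot side, rad: 0 = fully shut against its stop, the gate's hole then exactly over the post's; it grows as the free end swings towards the robot, away from the tubes (clockwise from above). Starts 0.35 to 0.75 open, travel ends at 1.2. It stays where it is left; about 1 N at the free end moves it.
- gate_pivot (a point): point on the gate's upright hinge axis, half-way up the gate's bar (113 mm above the table). Its -y axis points along the bar to the gate's knuckle; z is up.
- gate_push (a point): point on the robot-side face of the gate's bar, 140 mm from the hinge axis, half-way up. The bar is blue, 10 mm thick, 35 mm high (95 to 130 mm above the table). Its x axis points squarely into that face, the way that shuts the gate; z is up.
- gate_hole (a point): centre of the top mouth of the upright hole in the gate's knuckle, the blue ring at the gate's free end, 200 mm from the hinge axis: 44 mm across, hole 17 mm, 25 mm tall, its top 127 mm above the table. Its underside passes 2 mm above the post.
- post_hole (a point): centre of the top mouth of the upright hole in the fixed post, the lower knuckle: a dark steel ring on the deck, 44 mm across, hole 17 mm and 40 mm deep, its top 100 mm above the table. Part of the mixer.
- pin_stand: fixed grey round stand, 54 mm across, 66 mm tall, on a black foot plate 72 mm across; origin at the centre of its underside. The pin starts upright in it, collar on the stand's top, head from 71 to 116 mm above the table; lift it 65 mm to clear the stand.
- pin_grip (a point): centre of the red head of the loose locking pin: 28 mm across, 45 mm tall, gripped across its sides. From the foot up: steel shaft 14 mm across and 60 mm long, its last 12 mm tapering to 6 mm across; dark collar 34 mm across, 5 mm thick; head. 110 mm in all, about 0.1 kg. z runs along the pin from foot to head.
- pin_tip (a point): foot of the pin's shaft, on its axis, 87.5 mm below pin_grip; z as pin_grip. With the collar resting on the gate's knuckle the foot is 33 mm below the mouth of the post's hole.
- reagent_jar: bystander, loose, origin at the centre of its underside: amber jar, 64 mm across, 100 mm tall, blue lid
- spray_bottle: bystander, loose, origin at the centre of its underside: white bottle, 64 mm across, 150 mm tall, green cap
- tip_box: bystander, loose, origin at the centre of its underside: clear box with green lid, 87 x 122 x 61 mm
- petri: bystander, loose, origin at the centre of its underside: stack of three round dishes, 90 mm across, 44 mm tall
- beaker: bystander, loose, origin at the centre of its underside: open glass beaker, 72 mm across, 90 mm tall
- timer: bystander, loose, origin at the centre of its underside: small yellow slab, 65 x 65 x 22 mm

How it is judged:
On the way:
1. the gate is swung shut while the pin is still out of the post's hole (value of joint gate below 0.03 rad and horizontal distance between pin_tip and post_hole above 0.03 m), for 0.2 s.
At the end, for the whole second after the job is handed in: The gate is shut (within 0.03 rad), the pin stands upright (within 0.1 rad) through both knuckles, its foot at least 29 mm below the mouth of the post's hole and within 5 mm of its axis, its head within 6 mm of the gate hole's axis, everything released and at rest (value of joint gate below 0.03 rad and z of pin_tip in the frame of post_hole below -0.029 m and horizontal distance between pin_tip and post_hole below 0.005 m and horizontal distance between pin_grip and gate_hole below 0.006 m and angle between pin_tip's own z axis and vertical below 0.1 rad and velocity of joint gate between -0.02 and 0.02 rad/s); the robot touches nothing.
It fails at once if a loose bystander is shoved more than 40 mm (distance of any of reagent_jar, spray_bottle, tip_box, petri, beaker, timer from where it was at the start of the episode above 0.04 m).
It fails at once if a loose bystander is tipped over (angle between any of reagent_jar, spray_bottle, tip_box, petri, beaker, timer's own z axis and vertical above 0.5 rad).
It also fails if it takes over 54 s, if anything falls off the work surface, if the arm or the gripper's body presses on something with over 40 N, if the wrist force passes 120 N, or if a joint passes its speed limit or range.

## Working session

There is one attempt and no reset: what is moved stays moved. The work goes in short steps, each a Python script; the robot and the scene stay as the last script left them, time stands still between calls to the robot, and variables do not carry over. Pictures are saved under pics/ and viewed, and the job is handed in when it is done.

```bash
mkdir -p pics; python3 - <<'E'
from rig import manip
import cv2,numpy as np
for n in("side","top"):
    c=manip.camera(n); cv2.imwrite(f"pics/{n}0.png",c["image"][:,:,::-1])
    print(n,c["fx"],c["fy"],c["cx"],c["cy"],c["k1"],np.round(c["cam_to_world"],4).tolist())
print(manip.get_time(),manip.get_ee_rot(),manip.get_position())
E
```

```text
side 595.2232826175278 595.2232826175278 314.12691762433724 230.86995851258177 -0.006638591898181635 [[0.9954, -0.0768, 0.0575, 0.4546], [-0.0955, -0.7343, 0.6721, -1.0765], [-0.0094, -0.6745, -0.7382, 1.2677], [0.0, 0.0, 0.0, 1.0]]
top 597.838098873602 597.838098873602 325.1044442855358 239.13808860665895 -0.11368596208349449 [[-0.0283, -0.9924, 0.1201, 0.3911], [-0.9991, 0.0318, 0.0271, -0.0065], [-0.0307, -0.1192, -0.9924, 1.392], [0.0, 0.0, 0.0, 1.0]]
0.1 [ 1.97576103  0.44713124 -1.97627611] [ 0.26818899 -0.56404157  0.2526318 ]
```

View pics/side0.png

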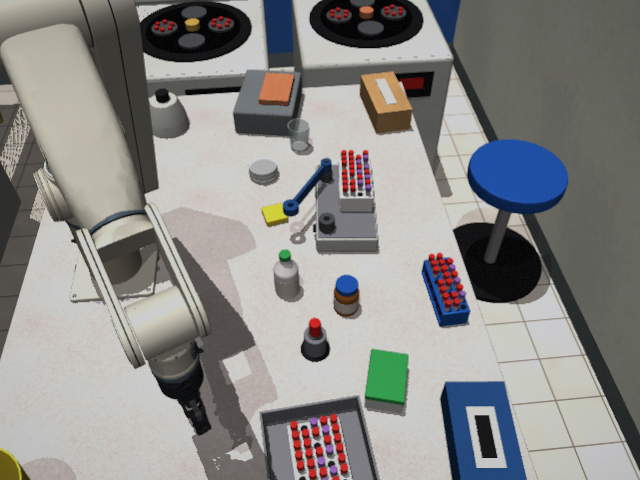

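View pics/top0.png

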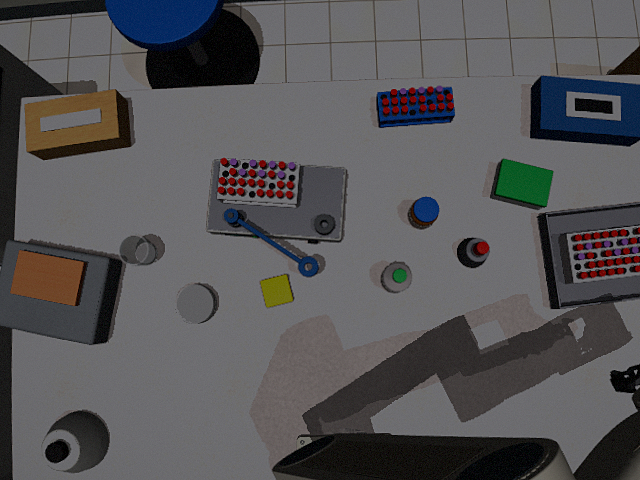

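Side view: hinge about (326,163), knuckle (290,208), post (327,222), pin head (315,325). Top view: hinge (234,216), knuckle (309,266), post (325,224), pin head (481,248), with the jar (425,210) and spray bottle (397,276) between them. Next I'll zoom in for precise positions.

```bash
cat > h.py <<'E'
from rig import manip
import cv2,numpy as np
def cam(n): return manip.camera(n)
def ray(c,uv):
    K=np.array([[c["fx"],0,c["cx"]],[0,c["fy"],c["cy"]],[0,0,1]])
    p=cv2.undistortPoints(np.array([[uv]],float),K,np.array([c["k1"],0,0,0,0.]))[0,0]
    T=np.array(c["cam_to_world"]); d=T[:3,:3]@np.array([p[0],p[1],1]); return T[:3,3],d/np.linalg.norm(d)
def onz(c,uv,z):
    o,d=ray(c,uv); return o+d*(z-o[2])/d[2]
def tri(c1,u1,c2,u2):
    o1,d1=ray(c1,u1);o2,d2=ray(c2,u2)
    s=np.linalg.lstsq(np.c_[d1,-d2],o2-o1,rcond=None)[0]
    a=o1+s[0]*d1;b=o2+s[1]*d2; return (a+b)/2,np.linalg.norm(a-b)
def proj(c,P):
    T=np.linalg.inv(np.array(c["cam_to_world"]));K=np.array([[c["fx"],0,c["cx"]],[0,c["fy"],c["cy"]],[0,0,1]])
    return cv2.projectPoints(np.array([P],float),cv2.Rodrigues(T[:3,:3])[0],T[:3,3],K,np.array([c["k1"],0,0,0,0.]))[0][0,0]
def crop(c,u,v,w,h,s,fn,marks=()):
    M=np.float32([[s,0,-(u-w/2)*s],[0,s,-(v-h/2)*s]])
    im=cv2.warpAffine(c["image"][:,:,::-1].copy(),M,(int(w*s),int(h*s)),flags=cv2.INTER_NEAREST)
    im=np.clip(im.astype(float)*1.5,0,255).astype(np.uint8)
    for m in marks:
        q=(int((m[0]-u+w/2+.5)*s),int((m[1]-v+h/2+.5)*s)); cv2.drawMarker(im,q,(0,255,255),cv2.MARKER_CROSS,14,1)
    cv2.imwrite(fn,im)
E
python3 - <<'E'
from h import *
t=cam("top");s=cam("side")
crop(t,290,235,160,110,5,"pics/t1.png");crop(s,315,195,130,110,5,"pics/s1.png")
crop(t,455,245,150,110,5,"pics/t2.png");crop(s,315,300,150,110,5,"pics/s2.png")
for n,c in(("top",t),("side",s)):
    hsv=cv2.cvtColor(c["image"],cv2.COLOR_RGB2HSV)
    for nm,m in(("blue",cv2.inRange(hsv,(100,120,50),(125,255,255))),("red",cv2.inRange(hsv,(0,170,90),(6,255,255))|cv2.inRange(hsv,(174,170,90),(180,255,255)))):
        k,l,st,ce=cv2.connectedComponentsWithStats(m)
        for i in range(1,k):
            if st[i,4]>60: print(n,nm,st[i].tolist(),ce[i].round(1))
E
```

```text
top blue [105, 0, 113, 44, 3757] [158.9  17.9]
top blue [540, 76, 100, 61, 3813] [588.8 106.2]
top blue [441, 87, 12, 19, 68] [445.9  93.2]
top blue [377, 88, 78, 34, 892] [411.  107.5]
top blue [380, 119, 70, 8, 189] [416.1 122.7]
top blue [414, 197, 25, 25, 500] [426.1 208.9]
top blue [224, 208, 94, 69, 692] [275.6 244.9]
top red [477, 242, 12, 12, 110] [482.6 247.4]
side blue [264, 0, 29, 54, 1377] [278.6  25.6]
side blue [428, 0, 32, 43, 811] [445.6  15.7]
side blue [468, 140, 100, 74, 5824] [517.2 176. ]
side blue [283, 159, 48, 57, 396] [303.3 190.4]
side blue [422, 260, 48, 66, 1002] [443.2 301. ]
side blue [336, 275, 22, 21, 372] [346.4 285.2]
side blue [445, 382, 81, 98, 4231] [482.6 429.1]
side red [349, 151, 5, 23, 90] [351.  161.8]
side red [342, 170, 6, 19, 77] [344.5 179.2]
side red [429, 254, 10, 18, 76] [433.6 262.9]
side red [438, 280, 12, 18, 92] [443.3 288.7]
side red [309, 319, 11, 10, 86] [314.4 323.3]
```

View pics/t1.png

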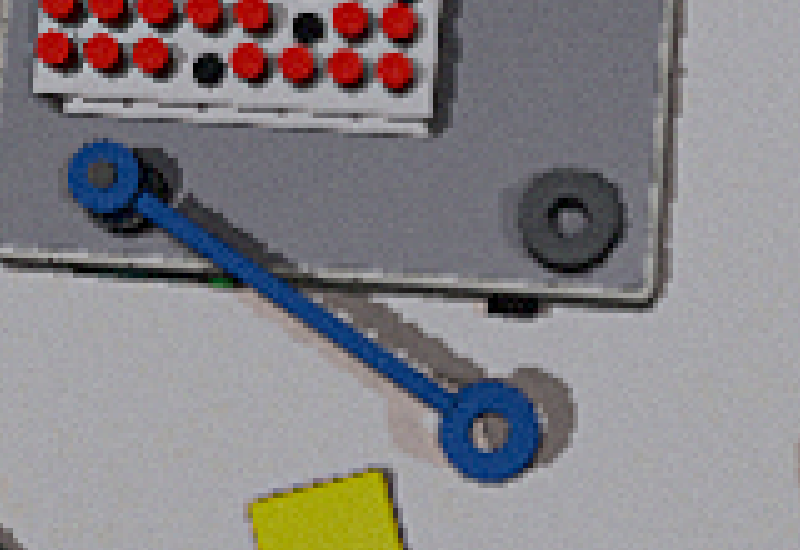

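View pics/s1.png

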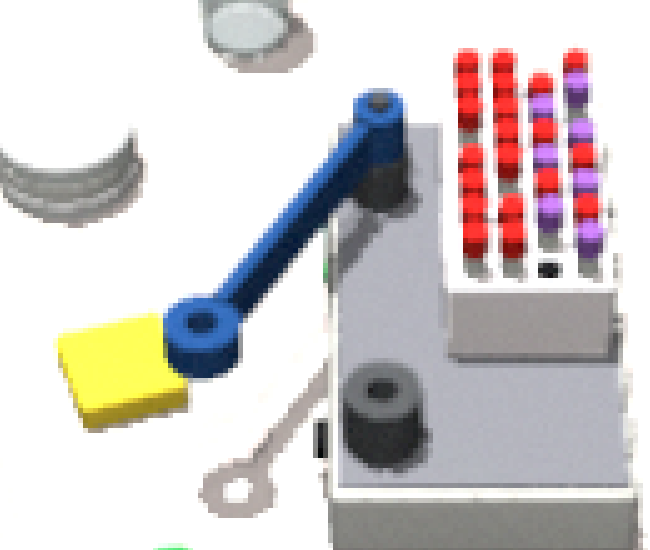

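View pics/t2.png

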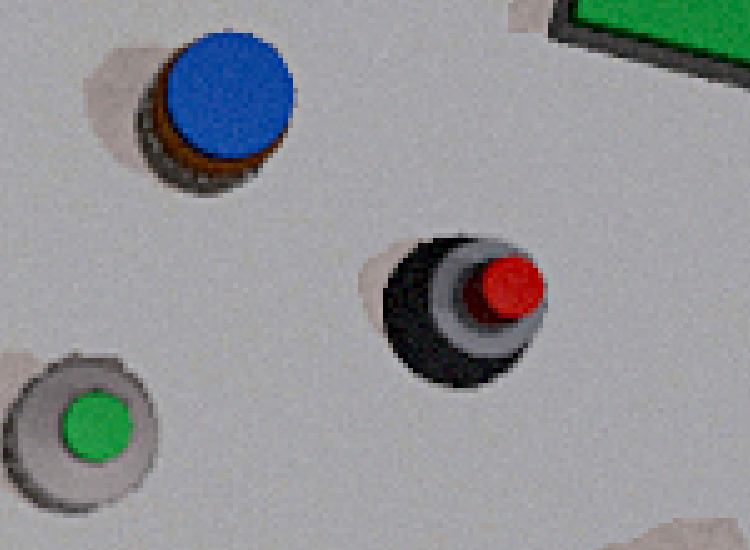

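View pics/s2.png

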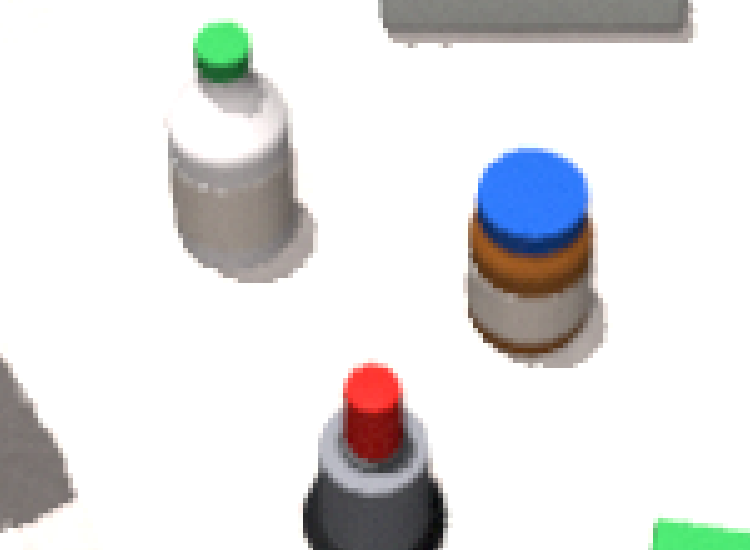

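```bash
python3 - <<'E'
from h import *
t=cam("top");s=cam("side")
D=dict(knuckle=((308,266.3),(290.4,204.4),.127),hinge=((230.2,214.6),(326,160.4),.13),post=((324.2,223.6),(326.3,218.3),.100),pin=((482.6,247.5),(314.6,322.6),.116),
jar=((426.1,208.7),(346.3,283.3),.1),spray=((399.5,275.2),(284.8,253.5),.15))
P={}
for k,(a,b,z) in D.items():
    p,e=tri(t,a,s,b); P[k]=p
    print(k,onz(t,a,z).round(4),onz(s,b,z).round(4),p.round(4),round(e,4))
h=P['hinge'];print([np.linalg.norm((P[k]-h)[:2]) for k in('knuckle','post')])
for k in('knuckle','post'): d=(P[k]-h)[:2];print(k,np.arctan2(d[1],d[0]))
# deck corner check, yellow timer
for c,n in((t,'t'),(s,'s')):
    m=cv2.inRange(cv2.cvtColor(c["image"],cv2.COLOR_RGB2HSV),(25,150,60),(33,255,255));k,l,st,ce=cv2.connectedComponentsWithStats(m);i=1+st[1:,4].argmax();print('timer',onz(c,ce[i],.022))
E
```

```text
knuckle [0.4873 0.066  0.127 ] [0.4889 0.0654 0.127 ] [0.4881 0.0661 0.1262] 0.0016
hinge [0.6036 0.2309 0.13  ] [0.604  0.2316 0.13  ] [0.6037 0.2308 0.1306] 0.0004
post [0.5817 0.0298 0.1   ] [0.5828 0.0292 0.1   ] [0.5823 0.0298 0.0992] 0.0011
pin [ 0.5166 -0.3093  0.116 ] [ 0.5182 -0.3122  0.116 ] [ 0.5176 -0.3101  0.1126] 0.0014
jar [ 0.6074 -0.1941  0.1   ] [ 0.6076 -0.1953  0.1   ] [ 0.6077 -0.1943  0.0986] 0.0002
spray [ 0.4611 -0.1248  0.15  ] [ 0.4627 -0.1264  0.15  ] [ 0.462  -0.125   0.1482] 0.0016
[np.float64(0.20127864582480304), np.float64(0.20215976478288225)]
knuckle -2.1825536249089703
post -1.6766525763895586
timer [0.4419466  0.14650777 0.022     ]
timer [-0.14838726 -0.54244811  0.022     ]
```

```bash
cat >> h.py <<'E'
from scipy.spatial.transform import Rotation as R
def down(a):
    x=np.array([0,0,-1.]);y=np.array([np.cos(a),np.sin(a),0]);return R.from_matrix(np.c_[x,y,np.cross(x,y)]).as_rotvec()
H=np.array([.6037,.2310]);POST=np.array([.5823,.0297]);PIN=np.array([.5174,-.3107]);TH0=np.arctan2(*(POST-H)[::-1])
def push_pose(g,off,L=.14,z=.128):
    th=TH0-g; b=np.array([np.cos(th),np.sin(th)]); n=np.array([-b[1],b[0]]) # n: +90deg = closing
    p=H+b*L-n*off; return np.r_[p,z],th
E
python3 - <<'E'
from h import *
q=manip.get_joint_positions();print(manip.get_width())
for g in(.75,.5,.25,0):
    for k in(0,np.pi):
        p,th=push_pose(g,.017);j=manip.solve_ik(p,down(th+k));print(g,k,p.round(3),None if j is None else np.round(j,2))
for a in(-.69,-.69+np.pi):
  for p in([*PIN,.1],[*PIN,.3],[*POST,.3],[*POST,.16]):
    j=manip.solve_ik(p,down(a));print(a,None if j is None else np.round(j,2))
E
```

```text
0.08531435332750129
0.75 0 [0.487 0.152 0.128] None
0.75 3.141592653589793 [0.487 0.152 0.128] [ 0.28  0.45  1.96  0.    0.73 -0.44]
0.5 0 [0.51  0.126 0.128] [ 0.22  0.47  1.93 -0.    0.75  2.4 ]
0.5 3.141592653589793 [0.51  0.126 0.128] [ 0.22  0.47  1.93 -0.    0.75 -0.75]
0.25 0 [0.539 0.106 0.128] [ 0.17  0.49  1.88 -0.    0.77  2.1 ]
0.25 3.141592653589793 [0.539 0.106 0.128] [ 0.17  0.49  1.88 -0.    0.77 -1.04]
0 0 [0.572 0.094 0.128] [ 0.14  0.53  1.81 -0.    0.81  1.82]
0 3.141592653589793 [0.572 0.094 0.128] [ 0.14  0.53  1.81 -0.    0.81 -1.32]
-0.69 [-0.56  0.6   1.76  0.    0.78  0.13]
-0.69 [-0.56  0.34  1.64  0.    1.16  0.13]
-0.69 [0.03 0.31 1.68 0.   1.15 0.72]
-0.69 [0.03 0.48 1.79 0.   0.87 0.72]
2.451592653589793 None
2.451592653589793 None
2.451592653589793 [ 0.03  0.31  1.68 -0.    1.15 -2.42]
2.451592653589793 [ 0.03  0.48  1.79 -0.    0.87 -2.42]
```

```bash
python3 - <<'E'
from h import *
manip.command_gripper(0.0,40)
p,th=push_pose(.506,.05); a=th+np.pi
manip.move_to(np.r_[p[:2],.26],down(a))
manip.servo_line(p,rate=.15)
print(manip.get_time(),manip.get_position(),manip.get_contact_force())
for g in np.linspace(.506,0,9):
    p,th=push_pose(g,.018)
    manip.servo_line(p,down(th+np.pi),rate=.12)
    f=np.array(manip.get_contact_force());print(round(g,3),f.round(1),round(manip.get_time(),2))
    if np.linalg.norm(f)>12: break
c=cam("top");s=cam("side")
crop(c,290,235,160,110,5,"pics/t3.png");crop(s,315,195,130,110,5,"pics/s3.png")
E
```

```text
4.7167 [0.48291549 0.14521714 0.12861526] [0.29133624 0.18101408 1.00606504]
0.506 [ 0.2 -0.2 -0.4] 5.13
0.443 [-0.4  0.9  0.3] 5.38
0.38 [-0.5 -0.   0.5] 5.63
0.316 [-0.4  0.1  0.4] 5.88
0.253 [-0.3 -0.3 -0.7] 6.13
0.19 [ 0.1  1.  -0.1] 6.38
0.126 [-0.4  0.2 -0.5] 6.63
0.063 [-0.3  0.1 -0.4] 6.88
0.0 [ 0.2 -0.2  0.3] 7.13
```

View pics/t3.png

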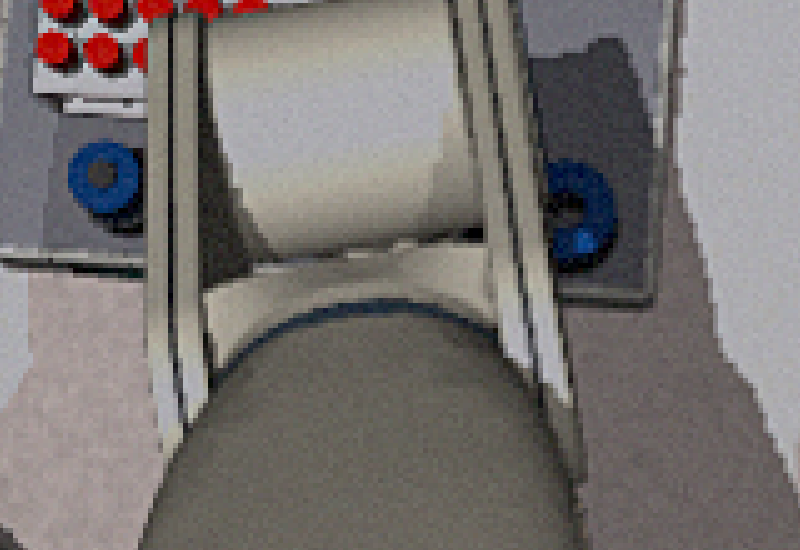

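View pics/s3.png

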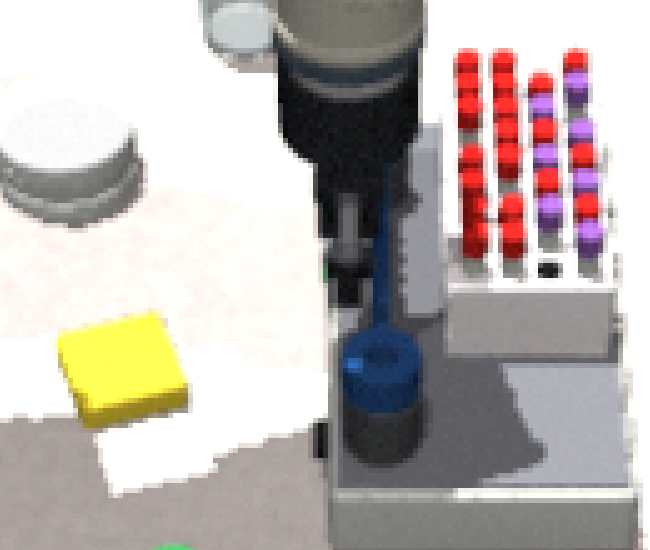

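The gate moved with the fingers and its ring is now nearly over the post (top view about (323,222)). I'll keep pressing gently until the stop shows up as force.

```bash
python3 - <<'E'
from h import *
for off in np.arange(.016,.0,-.0015):
    p,th=push_pose(0,off); manip.servo_line(p,rate=.03); manip.hold(.1)
    f=np.mean([manip.get_contact_force() for _ in range(3)],0);print(round(off,4),f.round(1),manip.get_position()[:2])
    if np.linalg.norm(f[:2])>5: break
manip.hold(.2)
p,th=push_pose(0,.05);manip.servo_line(p,rate=.15);manip.servo_line(np.r_[p[:2],.27],rate=.25)
manip.command_gripper(.07)
manip.move_to([*PIN,.27],down(-.69))
c=cam("top");s=cam("side");print(manip.get_time())
crop(c,290,235,160,110,5,"pics/t4.png");crop(s,315,195,130,110,5,"pics/s4.png")
E
```

```text
0.016 [-3.1 -0.2  1.4] [0.57219553 0.0935164 ]
0.0145 [-9.9  1.9  6.2] [0.57230696 0.09349624]
11.5083
```

View pics/t4.png

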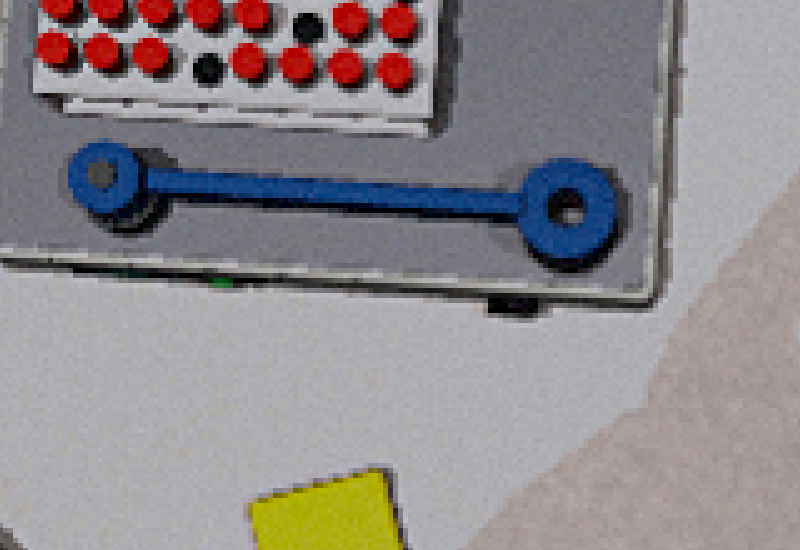

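View pics/s4.png

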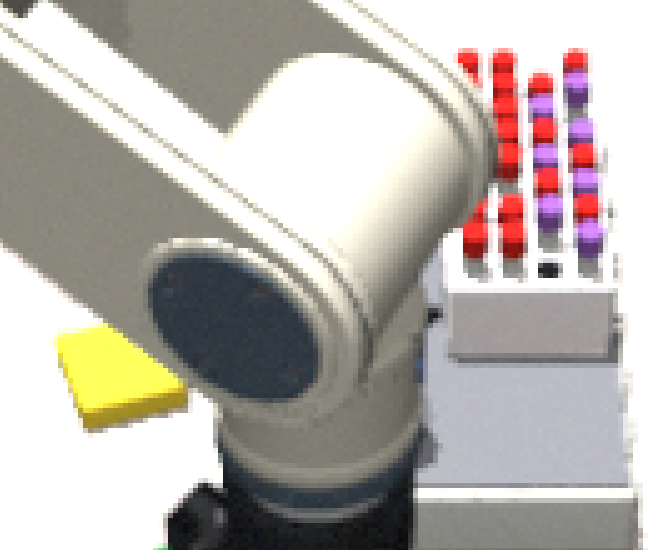

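Gate is shut against its stop: contact rose to 10 N with no further motion, and the ring is centred at about (323.6,221.5) in the top view. I'll check the angle numerically and grasp the pin.

```bash
python3 - <<'E'
from h import *
c=cam("top")
m=cv2.inRange(cv2.cvtColor(c["image"],cv2.COLOR_RGB2HSV),(100,120,40),(125,255,255))
m[:, :315]=0; m[:,345:]=0; m[:205]=0; m[250:]=0
cn=max(cv2.findContours(m,cv2.RETR_EXTERNAL,cv2.CHAIN_APPROX_NONE)[0],key=cv2.contourArea)
(u,v),r=cv2.minEnclosingCircle(cn);print(u,v,r)
K=onz(c,(u,v),.127);d=K[:2]-H;print("knuckle",K,np.linalg.norm(d),"gate",TH0-np.arctan2(d[1],d[0]),"expected px",proj(c,[*POST,.127]))
manip.servo_line([*PIN,.101],rate=.15)   # grasp pt 3mm ahead -> .098
print(manip.get_contact_force(),manip.get_position())
manip.command_gripper(.0,40)
print(manip.get_width(),manip.get_contact_force())
manip.servo_line([*PIN,.14],rate=.08);print(manip.get_contact_force(),manip.get_width())
manip.servo_line([*PIN,.31],rate=.2)
c=cam("top");s=cam("side");print(manip.get_time(),manip.get_position())
cv2.imwrite("pics/t5.png",c["image"][:,:,::-1]);cv2.imwrite("pics/s5.png",s["image"][:,:,::-1])
E
```

```text
323.3775634765625 221.5408172607422 10.044194221496582
knuckle [0.58218433 0.03064722 0.127     ] 0.2015047399425631 gate 0.001067743805286625 expected px [323.81822639 221.47296238]
[-0.29000264  0.13926624  1.27688851] [ 0.51800916 -0.31108645  0.10193065]
0.027365114769999414 [-0.56031538  0.47900515  6.97077555]
[-0.1704124  -0.55719836 -0.82467609] 0.027103293071785314
15.0333 [ 0.51671711 -0.31029173  0.30826478]
```

View pics/s5.png

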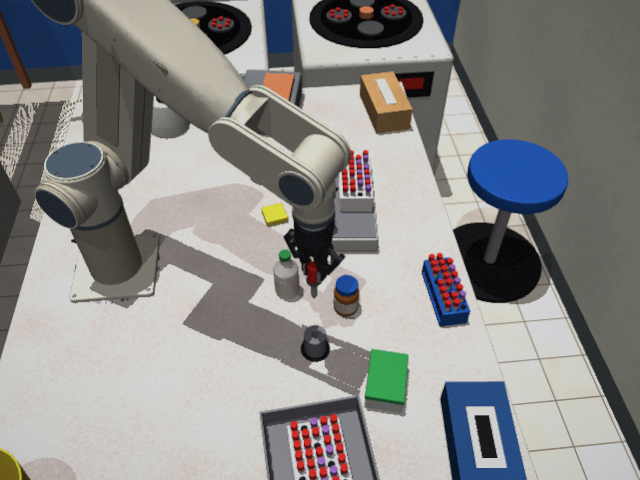

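The pin is out of its stand and upright in the jaws (side view, head about (312,272), shaft below it). Carry it over the post and look again.

```bash
python3 - <<'E'
from h import *
manip.move_to([*POST,.31],down(-.69))
manip.servo_line([*POST,.245],rate=.15);manip.hold(.2)
c=cam("top");s=cam("side");print(manip.get_time(),np.mean([manip.get_position() for _ in range(5)],0),manip.get_width())
crop(c,320,220,100,80,7,"pics/t6.png");crop(s,325,205,110,80,7,"pics/s6.png")
cv2.imwrite("pics/s6raw.png",s["image"][:,:,::-1])
E
```

```text
17.225 [0.5827233  0.02970258 0.24591073] 0.02695429941440506
```

View pics/t6.png

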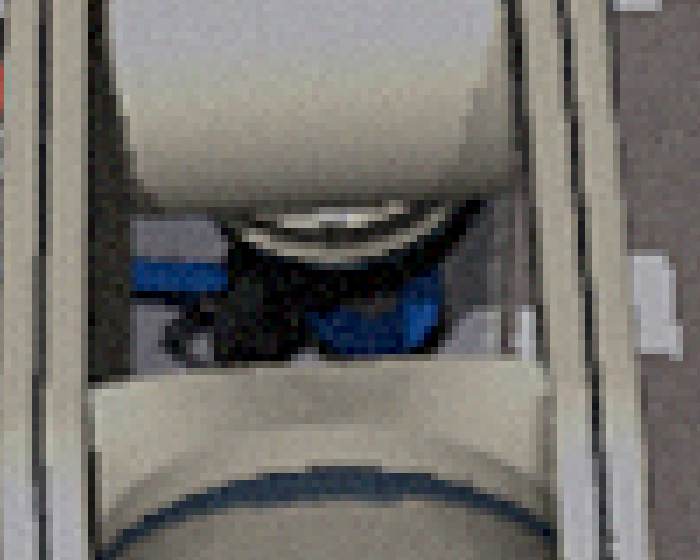

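View pics/s6.png

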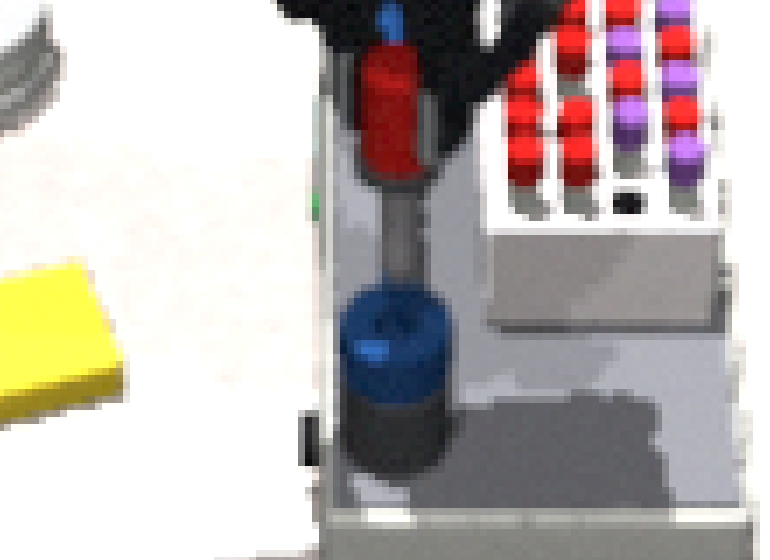

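```bash
python3 - <<'E'
from h import *
s=cam("side")
for z in(.127,.16,.18,.21,.23,.26):
    q=proj(s,[*POST,z]);print(z,q,((q-[270,165])*7).round(0))
im=s["image"][165:245,270:380].astype(int)
for r in range(7,42,2): print(r+165,[ '%d,%d,%d'%tuple(x) for x in im[r,48:66]])
E
```

```text
0.127 [326.15046694 211.20761985] [393. 323.]
0.16 [326.22001569 202.45612527] [394. 262.]
0.18 [326.26320971 197.01875366] [394. 224.]
0.21 [326.32953468 188.66637435] [394. 166.]
0.23 [326.37480793 182.96281605] [395. 126.]
0.26 [326.44436375 174.19656719] [395.  64.]
172 ['15,19,18', '20,19,21', '17,16,19', '7,11,8', '21,11,11', '49,8,8', '66,10,7', '72,11,10', '80,16,12', '78,12,12', '71,13,12', '53,14,15', '12,13,15', '14,15,16', '16,16,14', '18,16,17', '10,14,17', '11,11,12']
174 ['46,48,48', '63,63,65', '42,43,43', '28,8,11', '62,9,10', '81,12,11', '80,10,9', '82,17,15', '81,12,11', '81,13,11', '81,9,9', '66,12,13', '19,12,9', '10,13,14', '14,14,18', '14,12,16', '14,15,17', '14,17,18']
176 ['44,45,45', '60,61,62', '30,32,33', '27,1,1', '79,13,13', '106,17,16', '102,14,11', '103,15,15', '102,13,14', '103,18,18', '96,17,14', '73,11,12', '37,7,9', '14,14,16', '10,9,14', '18,17,19', '11,18,15', '8,11,13']
178 ['42,43,43', '62,63,63', '31,32,34', '30,10,8', '57,6,8', '78,12,9', '92,18,18', '100,18,18', '102,17,15', '99,15,14', '93,10,11', '74,18,16', '37,29,30', '28,29,29', '13,16,
[... 2673 characters left out ...]
,103,109', '102,101,106', '101,102,106', '100,100,105', '87,87,92', '65,63,63', '70,68,70', '68,67,68', '64,64,64', '53,52,54', '45,46,48', '73,74,78', '102,102,107', '102,102,106', '102,103,107', '101,101,106']
204 ['103,104,108', '100,101,106', '102,102,107', '101,101,106', '102,103,107', '100,102,107', '85,87,95', '50,56,68', '58,57,57', '58,56,56', '53,52,54', '48,48,50', '45,48,49', '72,74,76', '100,99,106', '100,101,106', '103,102,108', '100,100,106']
206 ['99,99,103', '100,101,105', '101,101,107', '92,94,102', '72,77,88', '61,68,85', '44,56,77', '23,36,56', '27,34,51', '31,37,52', '21,33,51', '26,38,53', '30,38,53', '59,64,71', '94,95,102', '101,100,106', '100,101,107', '101,102,107']
```

The pin looks upright: in the side view the collar is centred at column 327.0 and the shaft at 327.1, against 326.3 expected over the post. That suggests about 1.5 mm of grasp offset, so I'll check the now-empty stand in both views to pin it down.

```bash
python3 - <<'E'
from h import *
c=cam("top");s=cam("side")
ct=proj(c,[*PIN,.066]);cs=proj(s,[*PIN,.066]);print(ct,cs)
crop(c,*np.round(ct),50,40,14,"pics/t7.png");crop(s,*np.round(cs),50,40,14,"pics/s7.png")
E
```

```text
[478.06878962 249.47738312] [314.4023525  333.95416071]
```

View pics/t7.png

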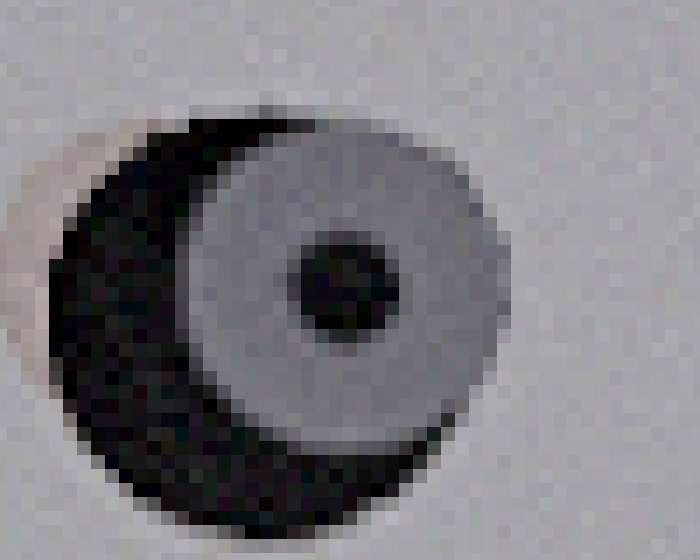

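View pics/s7.png

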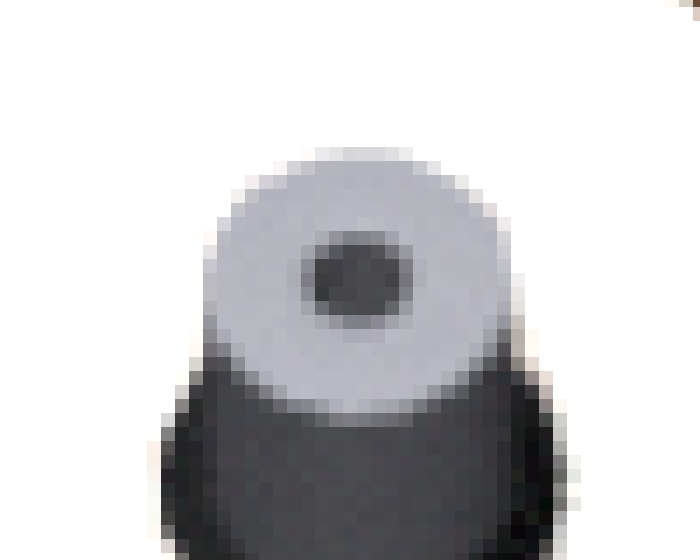

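The stand's hole sits within 0.2 px of my pin estimate in both views, so the grasp offset is about 1 mm. That's within the taper, so I'll descend under force watch with a small x correction.

```bash
python3 - <<'E'
from h import *
X=POST+[-.0009,0]
for z in [.235,.222,.216,.21,.204,.198,.192,.186,.180,.175,.171,.168]:
    manip.servo_line([*X,z],rate=.05)
    f=np.mean([manip.get_contact_force() for _ in range(4)],0);print(z,f.round(1),np.round(manip.get_position(),4),round(manip.get_width(),4))
    if np.linalg.norm(f)>10: break
s=cam("side");c=cam("top");print(manip.get_time(),manip.get_torque())
crop(s,325,205,110,80,7,"pics/s8.png")
E
```

```text
0.235 [ 1.   1.  -1.1] [0.5809 0.0297 0.2343] 0.0269
0.222 [ 0.6 -0.6 -0.4] [0.5811 0.0297 0.2215] 0.0272
0.216 [ 0.6 -0.8 -0.2] [0.5812 0.0297 0.2157] 0.0269
0.21 [ 0.  -0.1 -0.9] [0.5812 0.0297 0.2096] 0.0274
0.204 [ 0.3  0.3 -0.4] [0.5812 0.0297 0.2036] 0.0272
0.198 [ 1.3  0.6 -1.2] [0.5811 0.0297 0.1976] 0.027
0.192 [-0.1  0.4 -0.9] [0.5811 0.0297 0.1916] 0.0269
0.186 [-0.1  0.4 -0.9] [0.5812 0.0297 0.1856] 0.0271
0.18 [ 0.   0.2 -0.6] [0.5813 0.0297 0.1796] 0.0269
0.175 [-0.  -0.2 -0.8] [0.5813 0.0297 0.1746] 0.0275
0.171 [ 0.9  0.8 -1.2] [0.5813 0.0297 0.1708] 0.0271
0.168 [ 1.2  0.1 -0.7] [0.5814 0.0297 0.1678] 0.027
20.85 [ 0.02932976 -0.07294457 -0.03058116]
```

View pics/s8.png

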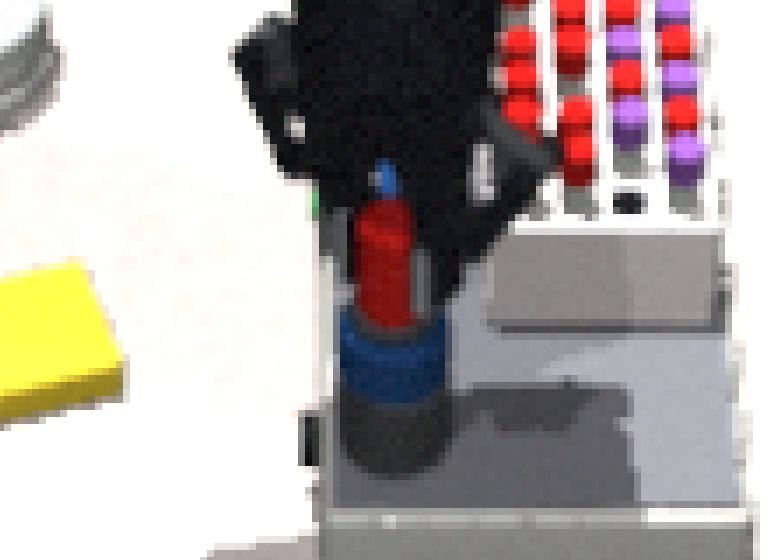

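The pin went through both knuckles with no force, and the collar is just above the gate (side view about (326,213)). I'll lower it to contact, release and retreat.

```bash
python3 - <<'E'
from h import *
X=POST+[-.0009,0]
for z in np.arange(.166,.155,-.0015):
    manip.servo_line([*X,z],rate=.03)
    f=np.mean([manip.get_contact_force() for _ in range(4)],0);print(round(z,4),f.round(1))
    if f[2]>6: break
manip.command_gripper(.05);manip.hold(.2)
z=manip.get_position()[2];print(manip.get_contact_force(),manip.get_width(),z)
manip.servo_line([*X,z+.03],rate=.08);manip.servo_line([*X,.3],rate=.2)
manip.move_to([.36,-.42,.32],down(-.69))
s=cam("side");c=cam("top");print(manip.get_time())
crop(s,325,205,110,80,7,"pics/s9.png");crop(c,320,220,110,80,7,"pics/t9.png")
cv2.imwrite("pics/t9raw.png",c["image"][:,:,::-1])
for n,C in(("t",c),("s",s)): print(n,proj(C,[*POST,.177]),proj(C,[*POST,.127]))
E
```

```text
0.166 [ 0.4  1.  -0.9]
0.1645 [ 0.3 -0.4 -1.2]
0.163 [ 1.3  0.3 -1.3]
0.1615 [-1.5  0.   7.2]
[-0.63649128  0.33730152 -0.40772983] 0.04967151830677503 0.16138397113537825
25.5417
t [323.02040078 217.86344255] [323.81822639 221.47296238]
s [326.25667925 197.84093062] [326.15046694 211.20761985]
```

View pics/s9.png

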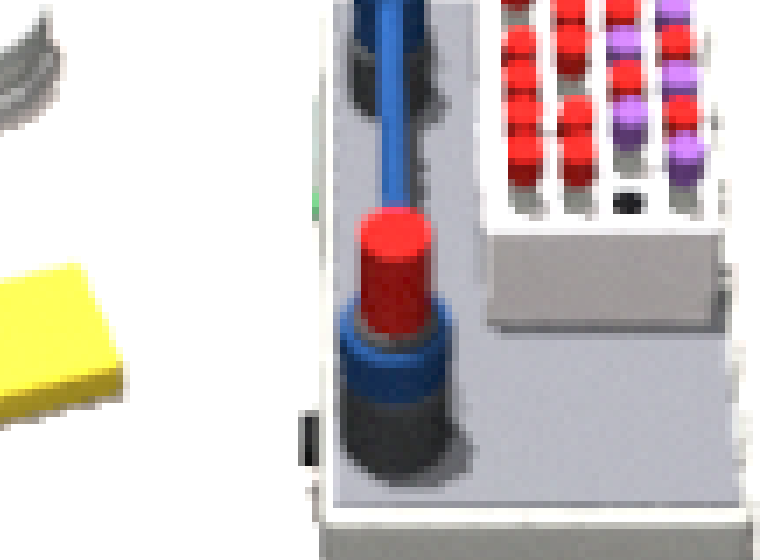

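View pics/t9.png

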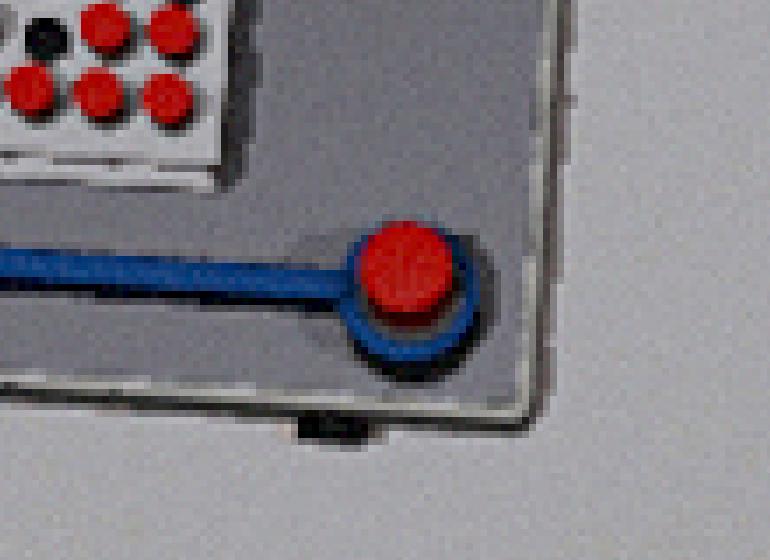

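View pics/t9raw.png

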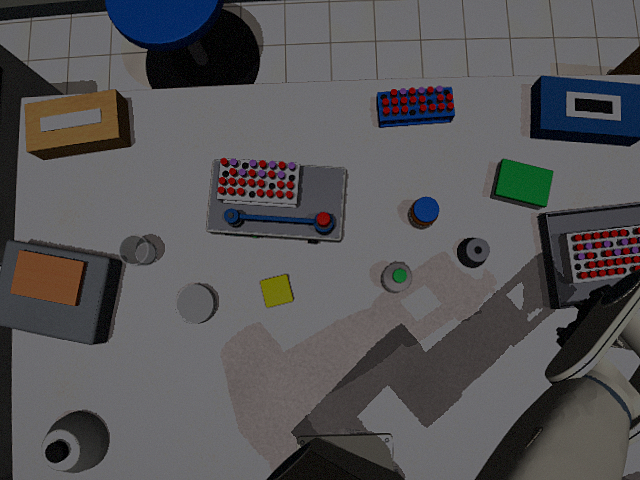

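The head top is at (322.9,218.0) in the top view (expected (323.0,217.9)) and (326.6,198.3) in the side view (expected (326.3,197.8)). The collar sits on the shut gate, the bystanders are where they were, and the arm is clear. Handing in.

```bash
python3 -c "
from rig import manip
manip.hold(.2);print(manip.get_contact_force(),manip.get_time());manip.sign_off()"
```

```text
[-0.05294199  0.47119387 -0.12629671] 25.7417
the job is handed in; nothing more can be done
```

The gate is shut and the locking pin is down through both holes with its collar on the gate. I handed the job in at 25.7 s; `sign_off` gives no verdict.

- **Gate:** I pushed it with closed fingers until it met its stop at about 10 N. The top camera then put it about 0.001 rad from shut, before the pin was picked up.
- **Pin:** it went through both knuckles with no measurable force. Contact came at 7 N at the expected height for the collar, and then I released it and moved the arm clear.
- **Last pictures:** the pin's head was within about 0.6 px (about 1.5 mm) of where it should be in both views, and it looked upright. The bystanders looked unmoved and the tool force was about zero.
- **Disagreements:** the two cameras differed by 1–3 mm on some first position estimates, within or near their calibration. Before insertion the side view showed the pin 1–2 mm off in x. I corrected 0.9 mm of that and left the rest to the pin's taper.

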